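# Wipe wax chips off a cold plate into its bin

### The job

Pick up the scraper block, use its steel tongue under the yellow lip to lever the blue cover of the chip bin up until it stands upright, then wipe all five wax chips along the plate and over its edge into the bin with the scraper. Keep the gripper's fingers off the cover and the chips and leave the bottles, jar and slide box where they are. Finish with the cover still wide open and the scraper standing upright again on the middle of its blue mat.

Things in the scene. Friction and masses are not known exactly. Their poses are not given: they have to be found in the camera images.
- station: wax cold plate with chip bin, fixed; white housing 182 (x) x 316 (y). Origin: bench height under the middle of the edge between plate and bin; +y points from plate to bin. Dark steel plate: x -85 to 85, y -200 to 0, top at z = 50, -y end open. Side fences (x = +-88, 6 thick) rise to z = 64. No wall between plate and bin
- drop_edge (a point): middle of the plate's edge towards the bin, on the plate's top. The open-topped bin lies beyond it: station y 0 to 110, x -85 to 85, inner floor at z = 5; its side and end walls rise to z = 64
- cover (a joint): blue hood over the bin, hinged at the bin's far end about the station's x; 0 = shut, grows to 2.0 rad as it swings up, away from the plate (1.57 upright). Stiff hinge, stays where left; 2 to 3 N at the lip lift it. Shut: top 182 wide at station z 94 to 98; front wall, outer face at y = -2, hangs to z = 58; yellow lip on the front
- cover_lip (a point): middle of the free edge of the cover's yellow lip, on its underside; moves with the cover. Lip 110 wide (x -55 to 55), 4 thick; shut, it juts 24 from the front wall over the plate (station y -26 to -2), underside at z = 94
- cover_corner (a point): inner corner where the lip's underside meets the cover's front wall, 24 from the lip's free edge; moves with the cover
- cover_hinge (a point): middle of the hinge axis, at y = 113, z = 66 of the station; fixed
- scraper: scraper block standing upright, 120 long (x), 26 wide (y), 64 high, 0.16 kg. Origin: centre of its underside. Steel shoe z 0 to 8, orange body 24 wide to z = 34, black grip 96 long, 24 wide, z 34 to 64. Flat steel tongue at its +x end, 26 wide, 4 thick (z 20 to 24), juts 51 to x = 111. Wipes with its long side faces
- mat: blue mat, 260 (x) x 100 (y) x 3, fixed; origin: centre of its underside. The scraper starts on it
- chip0: pale yellow hard wax chip, 36 x 26 x 12, 12 g, lying on the plate; origin: centre of its underside
- chip1: pale yellow hard wax chip, 36 x 26 x 12, 12 g, lying on the plate; origin: centre of its underside
- chip2: pale yellow hard wax chip, 36 x 26 x 12, 12 g, lying on the plate; origin: centre of its underside
- chip3: pale yellow hard wax chip, 36 x 26 x 12, 12 g, lying on the plate; origin: centre of its underside
- chip4: pale yellow hard wax chip, 36 x 26 x 12, 12 g, lying on the plate; origin: centre of its underside
- slide_box: bystander: closed slide box, green with grey lid, 78 x 102 x 34 high; origin: centre of its underside
- jar: bystander: glass jar with red cap, 56 across, 75 high; origin: centre of its underside
- reagent: bystander: amber bottle, blue cap, 60 across, 140 high; origin: centre of its underside
- buffer: bystander: white bottle, white cap, 60 across, 130 high; origin: centre of its underside
Mind the look-alikes: they are no part of the job. Of the things that look like the scraper, take the one that is farthest to the robot's left at the start.

How it is judged:
By the outcome, as a careful person would: the job done as asked, in the order asked, and still so for the second after the job is handed in, with the robot touching nothing.
It also fails if it takes over 69 s, if anything falls off the work surface, if the arm or the gripper's body presses on something with over 40 N, if the wrist force passes 120 N, or if a joint passes its speed limit or range.

### The arm

A 6-joint arm with a two-finger parallel gripper is mounted at the origin on the work surface. World frame = base frame: x ahead of the robot, y to its left, z up, the work surface at z = 0. Lengths are in m, angles in rad, forces in N, time in s.
With the tool pointing down it reaches from about 0.3 to 0.775 m from the base axis. Payload 14.6 kg.
Tool frame: the origin (TCP) lies on the centre line of the jaws, within the pads' length; the fingertips stand 11 mm ahead of it and the grasp point (between the pads) lies 8 mm behind it; y points along the fingers, x is the direction in which the jaws open and shut, and the axes are right-handed (so a half turn about y gives the same grasp; the last joint's range is limited). The gripper opens to 94 mm and grips with 3 to 60 N. Pads are 16 mm wide; open, the fingers measure 119 mm over their backs; the gripper's body (75 mm by 177 mm) begins 78 mm behind the grasp point.
Start: joints at [1.05, 0.3, 1.521, -0, 1.321, -0.067], TCP at [0.241, 0.494, 0.216] pointing down, gripper open.
Joint ranges: [-3.03, 3.03], [-0.79, 2.21], [0.23, 2.52], [-1.04, 4.18], [0, 3.07], [-2.55, 2.55]. Speed limits (rad/s): [2.22, 2.22, 2.57, 3.14, 3.14, 3.14].

### API

Orientations are given as [roll, pitch, yaw] about the fixed x, y, z axes, in that order (R = Rz(yaw) Ry(pitch) Rx(roll)).
In Python, from station import ctrl, imaging gives the robot as it stands. The module is installed in compiled form; this text tells all that it offers.
- The arm moves only by the tool apply_moves, never from a script. Its argument "deltas" is a list of rows, each an object with "dp": the shift along the tool's x, y, z in m, a list of three; "roll": the turn about the tool's y in rad; "grip": the closure, from -1 (fully open) to 1 (shut). In form: [{"dp": [tx, ty, tz], "roll": roll, "grip": grip}, ...]. A call has 1 to 10 rows; each row shifts and turns the commanded pose from where the row before left it, along the tool's axes as they then stand; what a row does not reach is not made up. A row lasts 1/8 s, in which the tool goes at most 62.5 mm and 10.7 degrees, less where a joint would pass 70% of its speed; a pose out of reach is approached as far as the arm can. A call with a gripper value outside its range is refused whole. The fingers move at their own pace and stop on an object; "newtons" is the grip in N (left out, the last holds). Time passes only in rows, so rows that do not move let the fingers close. It gives the time, the measured TCP pose, the force and the opening at its end, in the units of the state.
- ctrl.get_obs(): the state, without advancing time (a new reading comes with each control period).
- imaging.camera(name): name is "scene" or "top" or "wrist"; returns the picture (480x640x3 uint8, blue, green, red); there is no depth.
- imaging.camera_info(name): a dict with "K" (3x3 intrinsics, pixels), "world_from_camera" (4x4, takes a point from camera to world coordinates). Camera axes: x right, y down, z forward; pixel columns grow to the right and rows downward; lengths in m; the calibration is good to about 2 mm. A picture is of the moment at which its call begins: read the wrist's pose just before it. camera_info takes no time and is no camera call; for the wrist camera it gives the pose at the moment of the call.
- ctrl.hand_in(): hands the job in, once; it reports no verdict.
The state is a dict: "time_s": time; "qpos": joint angles; "joint_vel": joint speeds; "tau": joint torques, N m; "ee_pos": TCP position; "eef_rot": TCP orientation; "force": force on the tool from outside, world axes, zero at the start; "moment": the same for the moment, N m; "grip_width": finger opening in m.
Only numpy, scipy, OpenCV 4.12 (cv2) and the standard library are available. Lean on these libraries where they do the work, as an engineer would, in place of code of your own. Each camera call takes 0.05 s, during which the arm holds its last target. There are 200 camera calls.

## Working session

There is one attempt and no reset: what is moved stays moved. The work goes in short steps, Python scripts to look and compute and a tool call to move; the robot and the scene stay as the last step left them, time stands still between calls to the robot, and variables do not carry over. Pictures are saved under pics/ and viewed, about 8 in all and at most 12, crops included, and the job is handed in when it is done.

Besides the shell and the picture viewer there is one more tool, called as name(argument=value, ...), one argument or row to a line, values as JSON. apply_moves: Moves the arm, as the interface text tells. Its arguments: {"type":"object","properties":{"deltas":{"type":"array"},"newtons":{"type":"number"}},"required":["deltas"]}

```bash
mkdir -p pics
python3 - <<'E'
from station import ctrl, imaging
import cv2,numpy as np
np.set_printoptions(precision=4,suppress=True)
print(ctrl.get_obs())
for n in("scene","top"):
    cv2.imwrite(f"pics/{n}0.png",imaging.camera(n)); i=imaging.camera_info(n); print(n,i["K"],i["world_from_camera"])
E
```

```text
{'time_s': 0.0, 'qpos': array([ 1.0504,  0.3004,  1.5216,  0.    ,  1.3207, -0.0666]), 'joint_vel': array([-0.0007,  0.0007, -0.0003,  0.0022,  0.0014,  0.0007]), 'tau': array([ -0.0013, -53.1808, -35.2734,   0.0707,   0.0243,  -0.0001]), 'ee_pos': array([0.241 , 0.4941, 0.2159]), 'eef_rot': array([-1.5707,  0.0011,  1.117 ]), 'force': array([-0.082 , -0.2892, -0.4518]), 'moment': array([-0.0024, -0.0207,  0.0274]), 'grip_width': 0.09423043770475828}
scene [[451.9883   0.     326.2217]
 [  0.     451.9883 243.7089]
 [  0.       0.       1.    ]] [[-0.9     0.3579 -0.249   0.8725]
 [ 0.4357  0.7593 -0.4834  0.3949]
 [ 0.0161 -0.5435 -0.8393  0.9682]
 [ 0.      0.      0.      1.    ]]
top [[435.2332   0.     313.7623]
 [  0.     435.2332 243.1309]
 [  0.       0.       1.    ]] [[ 0.0032 -0.9957  0.0921  0.52  ]
 [-1.     -0.0035 -0.0028 -0.0985]
 [ 0.0031 -0.0921 -0.9957  1.2538]
 [ 0.      0.      0.      1.    ]]
```

View pics/top0.png

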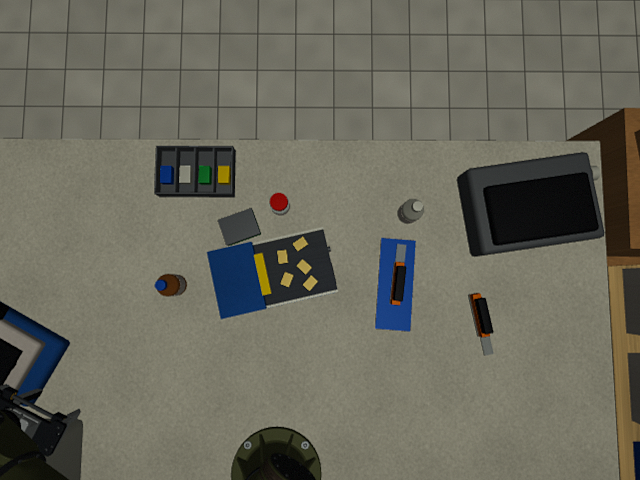

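View pics/scene0.png

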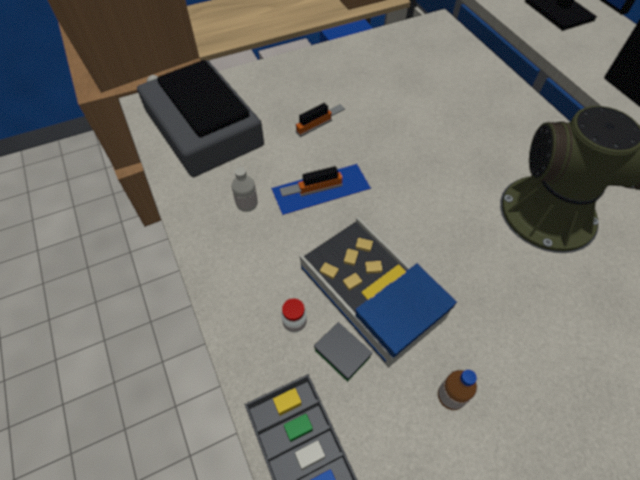

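Look-alikes: in the top view there are two scraper-like blocks, one on the blue mat at about (399,280) and one on the bare bench at (482,318). Columns grow towards −y, so the block on the mat is farthest to the robot's left and also matches "starts on the mat". Next I measure it and take the enlarged crop.

```bash
cat > h.py <<'E'
import cv2,numpy as np
from station import ctrl,imaging
np.set_printoptions(precision=4,suppress=True)
def back(px,z,K,T):
    px=np.atleast_2d(np.float64(px)); d=np.c_[(px-K[[0,1],[2,2]])/K[0,0],np.ones(len(px))]@T[:3,:3].T
    return T[:3,3]+d*((z-T[2,3])/d[:,2])[:,None]
def blobs(im,lo,hi,z,K,T,roi=None,amin=15):
    """HSV blobs -> world rect at height z: (centre, sizes long/short mm, angle of long axis, pixel)"""
    m=cv2.inRange(cv2.cvtColor(im,cv2.COLOR_BGR2HSV),lo,hi)
    if roi: k=np.zeros_like(m);k[roi[1]:roi[3],roi[0]:roi[2]]=1;m=m*k
    out=[]
    for c in cv2.findContours(m,cv2.RETR_EXTERNAL,cv2.CHAIN_APPROX_NONE)[0]:
        if cv2.contourArea(c)<amin: continue
        w=back(c[:,0],z,K,T)[:,:2]; b=cv2.boxPoints(cv2.minAreaRect(np.float32(w*1e3)))/1e3
        e=[b[1]-b[0],b[2]-b[1]]; e.sort(key=lambda v:-np.hypot(*v))
        out.append((b.mean(0),[round(1e3*float(np.hypot(*v))) for v in e],round(float(np.arctan2(e[0][1],e[0][0])%np.pi),3),c[:,0].mean(0)))
    return out
E
python3 - <<'E'
from h import *
im=cv2.imread("pics/top0.png");i=imaging.camera_info("top");K,T=i["K"],i["world_from_camera"]
def p(n,*a):
    for b in blobs(im,*a[:3],K,T,*a[3:]):print(n,*b)
p("cover",(105,150,60),(125,255,255),.098,(200,230,280,330))
p("lip",(22,180,120),(32,255,255),.098,(240,240,280,310))
p("chips",(15,60,120),(30,170,255),.062,(260,225,340,305))
p("mat",(105,150,60),(125,255,255),.003,(360,220,430,340))
p("orange",(5,150,80),(18,255,255),.03,(360,220,430,340))
p("black",(0,0,0),(179,255,45),.067,(370,240,420,310))
p("black",(0,0,0),(179,255,45),.067,(465,280,500,340))
h=cv2.cvtColor(im,cv2.COLOR_BGR2HSV)
for q in[(397,280),(400,250),(283,257),(262,272),(235,280),(300,240)]:print(q,h[q[1],q[0]])
cr=np.hstack([cv2.resize(im[230:340,200:340],None,fx=3.4,fy=3.4,interpolation=2)[:374],cv2.resize(im[230:340,370:500],None,fx=2.4,fy=3.4,interpolation=2)])
cv2.imwrite("pics/crop0.png",cr);print(cr.shape)
E
```

```text
cover [0.5293 0.1037] [180, 121] 0.232 [235.8721 279.6941]
lip [0.5454 0.0354] [110, 23] 0.227 [262.0426 273.9468]
chips [ 0.5217 -0.0912] [35, 25] 2.363 [309.8065 282.7419]
chips [ 0.5314 -0.0271] [35, 25] 2.767 [286.2432 279.1892]
chips [ 0.5666 -0.0746] [35, 25] 0.791 [303.6774 266.3871]
chips [ 0.5929 -0.0147] [34, 24] 0.135 [281.95  256.525]
chips [ 0.6287 -0.0633] [35, 24] 2.165 [299.8824 243.5   ]
mat [ 0.5201 -0.3354] [257, 98] 3.062 [395.1633 284.2082]
orange [ 0.469  -0.3305] [20, 11] 1.557 [395.5  302.05]
orange [ 0.5765 -0.3432] [20, 8] 1.574 [399.3158 263.6842]
black [ 0.5228 -0.3328] [94, 29] 3.015 [398.8434 283.1687]
black [ 0.4351 -0.5584] [95, 35] 0.192 [482.7021 315.4043]
(397, 280) [120  10  25]
(400, 250) [ 86  17 107]
(283, 257) [ 23 145 169]
(262, 272) [ 26 255 161]
(235, 280) [107 211  87]
(300, 240) [ 23 151 166]
(374, 788, 3)
```

View pics/crop0.png

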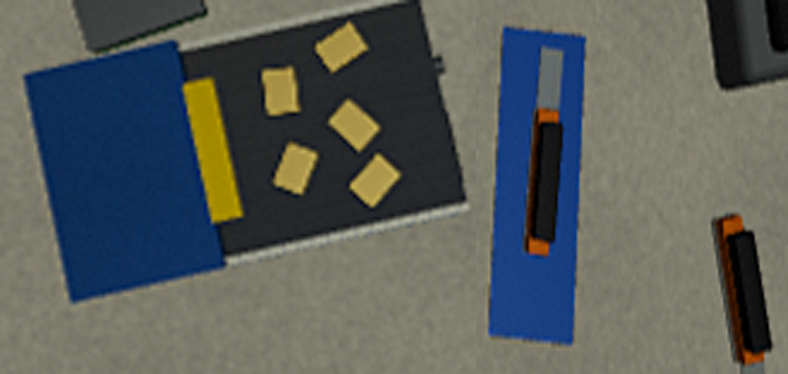

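The crop confirms it: the target stands on the mat (grip at crop (545,180)) with its tongue pointing away from the robot (549,80). The decoy is at the lower right, tongue towards the robot. The cover is shut, with the lip at (212,150) and five chips on the plate.

Run:
```python
from h import *
im=cv2.imread("pics/top0.png");i=imaging.camera_info("top");K,T=i["K"],i["world_from_camera"]
a=.231;X=np.array([np.cos(a),np.sin(a)]);Y=np.array([-X[1],X[0]]);O=np.array([.5424,.048])
st=lambda w:np.array([(w-O)@X,(w-O)@Y])*1e3
for b in blobs(im,(15,60,120),(30,170,255),.062,K,T,(260,225,340,305)):print("chip",st(b[0]))
print("jar",st(back((279,201),.075,K,T)[0,:2]),"box",st(back((240,226),.034,K,T)[0,:2]))
# move to pregrasp: scraper-frame point
s=-.12;g=np.array([.5228,-.3328])+.035*np.array([np.cos(s),np.sin(s)]);print("grasp xy",g)
```

```text
chip [ -52.0348 -130.7771]
chip [-27.8868 -70.5494]
chip [  -4.5035 -124.8735]
chip [ 34.8277 -72.5942]
chip [  58.4815 -128.1308]
jar [184.6303 -98.8987] box [147.9784  25.3384]
grasp xy [ 0.5575 -0.337 ]
```

apply_moves(
  deltas=[
    {"dp": [0, -0.04, 0], "roll": 0.17, "grip": -1},
    {"dp": [0, -0.02, 0], "roll": 0.17, "grip": -1},
  ],
)

```text
time_s: 0.35
ee_pos: [0.2412, 0.4945, 0.278]
eef_rot: [-1.57, -0.001, 0.771]
force: [0.9, 0.0, 1.9]
grip_width: 0.0941
```

```bash
cat >> h.py <<'E'
def plan(pos,yaw,n=None,grip=-1,start=None,vmax=.05,wmax=.16):
    """straight move to TCP pos/yaw, rows in tool axes (x jaw, y down, z)"""
    if start is None:
        o=ctrl.get_obs();start=(o["ee_pos"],o["eef_rot"][2])
    p,y=np.array(start[0],float),start[1]; pos=np.array(pos,float)
    n=n or int(np.ceil(max(np.linalg.norm(pos-p)/vmax,abs(yaw-y)/wmax,1)));rows=[]
    for k in range(n,0,-1):
        d=(pos-p)/k; r=round(-(yaw-y)/k,3)
        c,s=np.cos(y),np.sin(y)
        t=np.round([c*d[0]+s*d[1],-d[2],-s*d[0]+c*d[1]],4)
        rows.append('{"dp": [%g, %g, %g], "roll": %g, "grip": %g}'%(*t,r,grip))
        p=p+[c*t[0]-s*t[2],s*t[0]+c*t[2],-t[1]];y-=r
    for j in range(0,n,10):print("["+", ".join(rows[j:j+10])+"]")
    return p,y
A=.231;X=np.array([np.cos(A),np.sin(A)]);Y=np.array([-X[1],X[0]]);O=np.array([.5424,.048])
def W(x,y,z):  # station mm -> world
    return np.r_[O+X*x/1e3+Y*y/1e3,z/1e3]
E
python3 - <<'E'
from h import *
print(plan([.5575,-.337,.2],-1.69,18))
E
```

```text
[{"dp": [-0.0196, 0.0043, -0.0454], "roll": 0.137, "grip": -1}, {"dp": [-0.0132, 0.0043, -0.0476], "roll": 0.137, "grip": -1}, {"dp": [-0.0066, 0.0043, -0.049], "roll": 0.137, "grip": -1}, {"dp": [0.0001, 0.0043, -0.0494], "roll": 0.137, "grip": -1}, {"dp": [0.0069, 0.0043, -0.0489], "roll": 0.137, "grip": -1}, {"dp": [0.0135, 0.0043, -0.0475], "roll": 0.137, "grip": -1}, {"dp": [0.0199, 0.0043, -0.0453], "roll": 0.137, "grip": -1}, {"dp": [0.0259, 0.0044, -0.0421], "roll": 0.137, "grip": -1}, {"dp": [0.0314, 0.0043, -0.0382], "roll": 0.137, "grip": -1}, {"dp": [0.0363, 0.0044, -0.0335], "roll": 0.136, "grip": -1}]
[{"dp": [0.0405, 0.0043, -0.0283], "roll": 0.137, "grip": -1}, {"dp": [0.044, 0.0044, -0.0225], "roll": 0.136, "grip": -1}, {"dp": [0.0466, 0.0043, -0.0163], "roll": 0.137, "grip": -1}, {"dp": [0.0485, 0.0044, -0.0098], "roll": 0.136, "grip": -1}, {"dp": [0.0493, 0.0043, -0.0032], "roll": 0.137, "grip": -1}, {"dp": [0.0493, 0.0044, 0.0036], "roll": 0.136, "grip": -1}, {"dp": [0.0484, 0.0043, 0.0103], "roll": 0.137, "grip": -1}, {"dp": [0.0465, 0.0044, 0.0167], "roll": 0.136, "grip": -1}]
(array([ 0.5575, -0.337 ,  0.2   ]), np.float64(-1.689520556731908))
```

apply_moves(
  deltas=[
    {"dp": [-0.02, 0.004, -0.045], "roll": 0.137, "grip": -1},
    {"dp": [-0.013, 0.004, -0.048], "roll": 0.137, "grip": -1},
    {"dp": [-0.007, 0.004, -0.049], "roll": 0.137, "grip": -1},
    {"dp": [0, 0.004, -0.049], "roll": 0.137, "grip": -1},
    {"dp": [0.007, 0.004, -0.049], "roll": 0.137, "grip": -1},
    {"dp": [0.013, 0.004, -0.047], "roll": 0.137, "grip": -1},
    {"dp": [0.02, 0.004, -0.045], "roll": 0.137, "grip": -1},
    {"dp": [0.026, 0.004, -0.042], "roll": 0.137, "grip": -1},
    {"dp": [0.031, 0.004, -0.038], "roll": 0.137, "grip": -1},
    {"dp": [0.036, 0.004, -0.034], "roll": 0.136, "grip": -1},
  ],
)

```text
time_s: 1.6
ee_pos: [0.4179, 0.0325, 0.2363]
eef_rot: [-1.571, 0.0, -0.597]
force: [0.9, 1.2, -0.7]
grip_width: 0.094
```

apply_moves(
  deltas=[
    {"dp": [0.04, 0.004, -0.028], "roll": 0.137, "grip": -1},
    {"dp": [0.044, 0.004, -0.022], "roll": 0.136, "grip": -1},
    {"dp": [0.047, 0.004, -0.016], "roll": 0.137, "grip": -1},
    {"dp": [0.048, 0.004, -0.01], "roll": 0.136, "grip": -1},
    {"dp": [0.049, 0.004, -0.003], "roll": 0.137, "grip": -1},
    {"dp": [0.049, 0.004, 0.004], "roll": 0.136, "grip": -1},
    {"dp": [0.048, 0.004, 0.01], "roll": 0.137, "grip": -1},
    {"dp": [0.046, 0.004, 0.017], "roll": 0.136, "grip": -1},
    {"dp": [0, 0, 0], "roll": 0, "grip": -1},
  ],
)

```text
time_s: 2.72
ee_pos: [0.5603, -0.3342, 0.2023]
eef_rot: [-1.573, 0.001, -1.688]
force: [-0.4, -0.1, -0.1]
grip_width: 0.0938
```

Run:
```python
from h import *
i=imaging.camera_info("wrist");im=imaging.camera("wrist");cv2.imwrite("pics/w1.png",im);K,T=i["K"],i["world_from_camera"]
np.savez("w1.npz",K=K,T=T);o=ctrl.get_obs();print(o["ee_pos"],o["eef_rot"],T[:3,3])
for n,lo,hi,z in(("grip",(0,0,0),(179,255,45),.067),("orange",(5,150,60),(18,255,255),.037),("mat",(100,150,40),(125,255,255),.003)):
    for b in blobs(im,lo,hi,z,K,T,amin=300):print(n,*b)
```

```text
[ 0.5603 -0.3327  0.2029] [-1.5727  0.0011 -1.6848] [ 0.6271 -0.3427  0.3713]
grip [ 0.4121 -0.3158] [661, 226] 1.455 [338.7154 387.1134]
grip [ 0.5566 -0.1793] [54, 12] 0.229 [143.5354 253.937 ]
grip [ 0.5227 -0.3369] [97, 22] 3.021 [327.251  269.3745]
grip [ 0.5888 -0.1577] [158, 3] 0.228 [108.6561 217.159 ]
grip [ 0.658  -0.5341] [128, 48] 0.146 [559.9135  72.3115]
orange [ 0.4768 -0.5509] [51, 33] 0.192 [545.0769 280.4615]
orange [ 0.5728 -0.3431] [22, 13] 1.453 [327.3425 209.8493]
mat [ 0.5301 -0.3366] [234, 98] 3.063 [325.2059 234.9592]
```

View pics/w1.png

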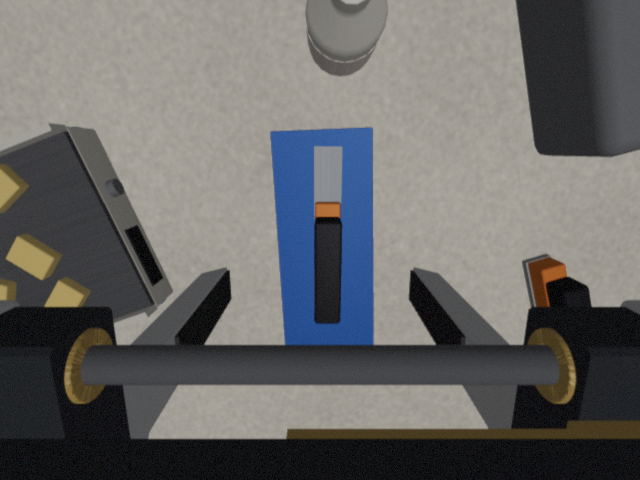

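The wrist view shows the target grip at (327,270) with its tongue at (328,175), between the fingers. A refined fit gives its centre at (0.5227, −0.3369) and yaw −0.121, so I descend.

Run:
```python
from h import *
o=ctrl.get_obs();print(o["ee_pos"],o["eef_rot"],o["time_s"])
plan([.5574,-.3411,.08],-1.692)
```

```text
[ 0.5603 -0.3327  0.2029] [-1.5727  0.0011 -1.6848] 2.775
[{"dp": [0.0029, 0.041, -0.0006], "roll": 0.002, "grip": -1}, {"dp": [0.0029, 0.041, -0.0006], "roll": 0.003, "grip": -1}, {"dp": [0.0029, 0.0409, -0.0007], "roll": 0.002, "grip": -1}]
```

apply_moves(
  deltas=[
    {"dp": [0.003, 0.041, -0.0006], "roll": 0.003, "grip": -1},
    {"dp": [0.003, 0.041, -0.0006], "roll": 0.002, "grip": -1},
    {"dp": [0.002, 0.041, -0.0006], "roll": 0.002, "grip": -1},
    {"dp": [0, 0, 0], "roll": 0, "grip": -1},
    {"dp": [0, 0, 0], "roll": 0, "grip": -1},
  ],
)

```text
time_s: 3.4
ee_pos: [0.5587, -0.3396, 0.0838]
eef_rot: [-1.569, -0.001, -1.69]
force: [0.6, -0.2, 0.3]
grip_width: 0.0939
```

Run:
```python
from h import *
o=ctrl.get_obs();print(o["ee_pos"],o["eef_rot"],o["time_s"])
```

```text
[ 0.5587 -0.3396  0.0838] [-1.5686 -0.0011 -1.6899] 3.4
```

apply_moves(
  deltas=[
    {"dp": [0.001, 0.018, -0.001], "roll": 0, "grip": -1},
    {"dp": [0, 0.018, 0], "roll": 0, "grip": -1},
    {"dp": [0, 0, 0], "roll": 0, "grip": -1},
    {"dp": [0, 0, 0], "roll": 0, "grip": -1},
  ],
  newtons=60,
)

```text
time_s: 3.9
ee_pos: [0.5569, -0.3407, 0.0456]
eef_rot: [-1.571, -0.0, -1.691]
force: [0.2, -0.4, 0.6]
grip_width: 0.0941
```

apply_moves(
  deltas=[
    {"dp": [0, 0, 0], "roll": 0, "grip": 1},
    {"dp": [0, 0, 0], "roll": 0, "grip": 1},
    {"dp": [0, 0, 0], "roll": 0, "grip": 1},
    {"dp": [0, 0, 0], "roll": 0, "grip": 1},
    {"dp": [0, 0, 0], "roll": 0, "grip": 1},
    {"dp": [0, 0, 0], "roll": 0, "grip": 1},
  ],
  newtons=60,
)

```text
time_s: 4.65
ee_pos: [0.5568, -0.3406, 0.0454]
eef_rot: [-1.571, 0.0, -1.691]
force: [0.2, -0.7, -0.3]
grip_width: 0.0372
```

apply_moves(
  deltas=[
    {"dp": [0, 0, 0], "roll": 0, "grip": 1},
    {"dp": [0, 0, 0], "roll": 0, "grip": 1},
    {"dp": [0, 0, 0], "roll": 0, "grip": 1},
    {"dp": [0, 0, 0], "roll": 0, "grip": 1},
  ],
)

```text
time_s: 5.15
ee_pos: [0.5568, -0.3406, 0.0455]
eef_rot: [-1.571, -0.0, -1.691]
force: [0.1, 0.1, -0.5]
grip_width: 0.0236
```

apply_moves(
  deltas=[
    {"dp": [0, -0.02, 0], "roll": 0, "grip": 1},
    {"dp": [0, -0.04, 0], "roll": 0, "grip": 1},
    {"dp": [0, 0, 0], "roll": 0, "grip": 1},
  ],
)

```text
time_s: 5.52
ee_pos: [0.5582, -0.3415, 0.1101]
eef_rot: [-1.565, -0.003, -1.691]
force: [0.4, 0.1, -2.7]
grip_width: 0.0237
```

Run:
```python
from h import *
im=imaging.camera("wrist");cv2.imwrite("pics/w2.png",im)
o=ctrl.get_obs();print(o["ee_pos"],o["eef_rot"],o["grip_width"],o["force"],o["time_s"])
```

```text
[ 0.5574 -0.341   0.1078] [-1.5678 -0.0015 -1.691 ] 0.023830165413708453 [-0.1927  0.6404 -1.3772] 5.575
```

View pics/w2.png

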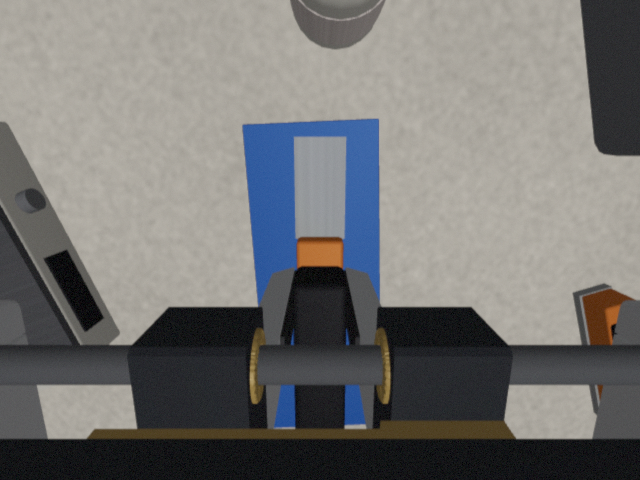

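Scraper held: width 23.7 mm and level, tongue at (320,185), orange end at (320,252). Planning the carry.

Run:
```python
from h import *
o=ctrl.get_obs();p,y=np.array([.557,-.341,.106]),-1.691
for P,n in(([.557,-.341,.24],3),(W(0,-122,240),None)):
    p,y=plan(P,y if n else .231,n,1,(p,y),.042,.15)
print(p,y)
```

```text
[{"dp": [-0, -0.0447, 0], "roll": -0, "grip": 1}, {"dp": [-0, -0.0446, 0], "roll": -0, "grip": 1}, {"dp": [-0, -0.0447, 0], "roll": -0, "grip": 1}]
[{"dp": [-0.0208, -0, -0.0015], "roll": -0.148, "grip": 1}, {"dp": [-0.0207, -0, 0.0016], "roll": -0.148, "grip": 1}, {"dp": [-0.0203, -0, 0.0046], "roll": -0.148, "grip": 1}, {"dp": [-0.0194, -0, 0.0076], "roll": -0.148, "grip": 1}, {"dp": [-0.018, -0, 0.0104], "roll": -0.148, "grip": 1}, {"dp": [-0.0163, -0, 0.0129], "roll": -0.148, "grip": 1}, {"dp": [-0.0142, -0, 0.0152], "roll": -0.148, "grip": 1}, {"dp": [-0.0119, -0, 0.0171], "roll": -0.148, "grip": 1}, {"dp": [-0.0092, -0, 0.0187], "roll": -0.148, "grip": 1}, {"dp": [-0.0063, -0, 0.0198], "roll": -0.148, "grip": 1}]
[{"dp": [-0.0034, -0, 0.0206], "roll": -0.147, "grip": 1}, {"dp": [-0.0003, -0, 0.0208], "roll": -0.148, "grip": 1}, {"dp": [0.0027, -0, 0.0206], "roll": -0.147, "grip": 1}]
[ 0.5703 -0.0708  0.24  ] 0.23099999999999965
```

apply_moves(
  deltas=[
    {"dp": [0, -0.045, 0], "roll": 0, "grip": 1},
    {"dp": [0, -0.045, 0], "roll": 0, "grip": 1},
    {"dp": [0, -0.045, 0], "roll": 0, "grip": 1},
  ],
)

```text
time_s: 5.95
ee_pos: [0.5564, -0.3403, 0.2411]
eef_rot: [-1.572, 0.001, -1.691]
force: [0.6, -0.4, -2.6]
grip_width: 0.0236
```

apply_moves(
  deltas=[
    {"dp": [-0.021, 0, -0.0015], "roll": -0.148, "grip": 1},
    {"dp": [-0.021, 0, 0.0015], "roll": -0.148, "grip": 1},
    {"dp": [-0.02, 0, 0.0045], "roll": -0.148, "grip": 1},
    {"dp": [-0.0195, 0, 0.0075], "roll": -0.148, "grip": 1},
    {"dp": [-0.018, 0, 0.0105], "roll": -0.148, "grip": 1},
    {"dp": [-0.0165, 0, 0.013], "roll": -0.148, "grip": 1},
    {"dp": [-0.014, 0, 0.015], "roll": -0.148, "grip": 1},
    {"dp": [-0.012, 0, 0.017], "roll": -0.148, "grip": 1},
    {"dp": [-0.009, 0, 0.0185], "roll": -0.148, "grip": 1},
    {"dp": [-0.0065, 0, 0.02], "roll": -0.148, "grip": 1},
  ],
)

```text
time_s: 7.2
ee_pos: [0.5664, -0.1318, 0.2397]
eef_rot: [-1.571, 0.002, -0.206]
force: [-0.3, 0.2, -1.8]
grip_width: 0.0234
```

apply_moves(
  deltas=[
    {"dp": [-0.0035, 0, 0.0205], "roll": -0.147, "grip": 1},
    {"dp": [0, 0, 0.021], "roll": -0.148, "grip": 1},
    {"dp": [0.0025, 0, 0.0205], "roll": -0.147, "grip": 1},
    {"dp": [0, 0, 0], "roll": 0, "grip": 1},
    {"dp": [0, 0, 0], "roll": 0, "grip": 1},
    {"dp": [0, 0, 0], "roll": 0, "grip": 1},
  ],
)

```text
time_s: 7.95
ee_pos: [0.5696, -0.0709, 0.2402]
eef_rot: [-1.571, 0.0, 0.229]
force: [-0.4, 0.3, -1.1]
grip_width: 0.0237
```

Run:
```python
from h import *
i=imaging.camera_info("wrist");im=imaging.camera("wrist");cv2.imwrite("pics/w3.png",im);K,T=i["K"],i["world_from_camera"]
o=ctrl.get_obs();print(o["ee_pos"],o["eef_rot"],o["time_s"],W(0,-122,240))
for n,lo,hi,z in(("lip",(22,180,60),(32,255,255),.098),("cover",(100,150,30),(125,255,255),.098)):
    for b in blobs(im,lo,hi,z,K,T,amin=300):print(n,*b, (b[0]-O)@X,(b[0]-O)@Y)
```

```text
[ 0.5696 -0.0708  0.2403] [-1.5707  0.0003  0.229 ] 8.0 [ 0.5703 -0.0708  0.24  ]
cover [ 0.5748 -0.2533] [48, 22] 1.799 [286.0862 407.8103] -0.03741311783543238 -0.30075987797728443
cover [0.5352 0.0731] [183, 65] 0.228 [319.8585  42.5585] -0.0012787695280230328 0.026052440026393755
```

View pics/w3.png

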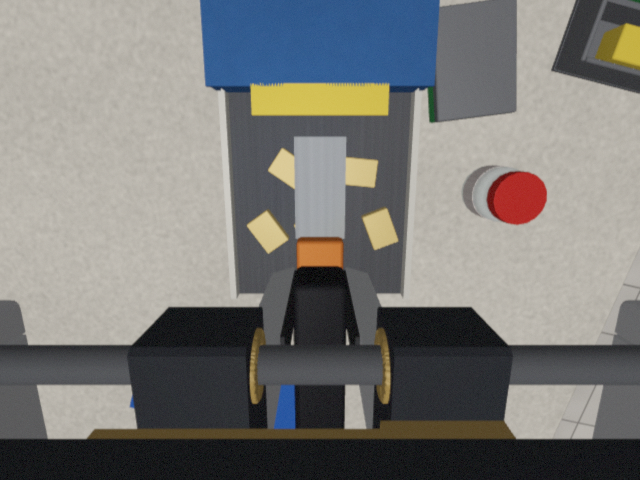

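View: cover shut at (320,45), lip (320,100) straight ahead of the tongue (320,185), chips all in place. Next: check the lip edge, then plan the insertion and arc.

Run:
```python
from h import *
i=imaging.camera_info("wrist");K,T=i["K"],i["world_from_camera"]
for q,z in(((251,115),.098),((388,115),.098),((250,84),.098),((390,84),.098),((320,137),.2216)):
    w=back(q,z,K,T)[0,:2];print(q,1e3*(w-O)@X,1e3*(w-O)@Y)
th=np.linspace(0,1.74,21);c,s=np.cos(th),np.sin(th)
y=113-127*c+28*s-76.7;z=66+127*s+28*c+18.5
y=np.r_[-91.7,y];z=np.r_[109.5,z]
for a,b,c in zip(np.r_[0,th],np.diff(y),np.diff(z)):print("%.2f up %.1f fwd %.1f"%(a,c,b),end=" | ")
print(y[-1],z[-1])
```

```text
(251, 115) -57.68051961159462 -24.682874193478913
(388, 115) 54.42898112212727 -24.97962811205014
(250, 84) -57.36925743739746 -1.0334584332410377
(390, 84) 55.04872621202315 -1.3313360423303526
(320, 137) -1.3981551317835499 -46.905651589995415
0.00 up 3.0 fwd 1.0 | 0.00 up 10.9 fwd 2.9 | 0.09 up 10.6 fwd 3.9 | 0.17 up 10.3 fwd 4.8 | 0.26 up 9.8 fwd 5.6 | 0.35 up 9.3 fwd 6.5 | 0.43 up 8.7 fwd 7.2 | 0.52 up 8.0 fwd 8.0 | 0.61 up 7.3 fwd 8.6 | 0.70 up 6.5 fwd 9.2 | 0.78 up 5.7 fwd 9.8 | 0.87 up 4.8 fwd 10.2 | 0.96 up 3.9 fwd 10.6 | 1.04 up 3.0 fwd 10.9 | 1.13 up 2.0 fwd 11.1 | 1.22 up 1.0 fwd 11.3 | 1.30 up 0.1 fwd 11.3 | 1.39 up -0.9 fwd 11.3 | 1.48 up -1.9 fwd 11.2 | 1.57 up -2.9 fwd 10.9 | 1.65 up -3.8 fwd 10.7 | 85.28661289692828 204.97120716954115
```

apply_moves(
  deltas=[
    {"dp": [0, 0.044, 0], "roll": 0, "grip": 1},
    {"dp": [0, 0.044, 0], "roll": 0, "grip": 1},
    {"dp": [0, 0.0425, 0], "roll": 0, "grip": 1},
    {"dp": [0, 0, 0], "roll": 0, "grip": 1},
    {"dp": [0, 0, 0], "roll": 0, "grip": 1},
  ],
)

```text
time_s: 8.62
ee_pos: [0.5703, -0.0705, 0.1116]
eef_rot: [-1.571, -0.001, 0.23]
force: [0.2, 0.2, -1.3]
grip_width: 0.0237
```

apply_moves(
  deltas=[
    {"dp": [0, 0, 0.015], "roll": 0, "grip": 1},
    {"dp": [0, 0, 0.015], "roll": 0, "grip": 1},
    {"dp": [0, 0, 0], "roll": 0, "grip": 1},
    {"dp": [0, 0, 0], "roll": 0, "grip": 1},
  ],
)

```text
time_s: 9.12
ee_pos: [0.5629, -0.0408, 0.1102]
eef_rot: [-1.571, -0.0, 0.231]
force: [0.8, 0.6, -1.6]
grip_width: 0.024
```

apply_moves(
  deltas=[
    {"dp": [0, -0.003, 0.001], "roll": 0, "grip": 1},
    {"dp": [0, -0.011, 0.003], "roll": 0, "grip": 1},
    {"dp": [0, -0.0105, 0.004], "roll": 0, "grip": 1},
    {"dp": [0, -0.0105, 0.005], "roll": 0, "grip": 1},
    {"dp": [0, -0.01, 0.0055], "roll": 0, "grip": 1},
    {"dp": [0, -0.0095, 0.0065], "roll": 0, "grip": 1},
    {"dp": [0, 0, 0], "roll": 0, "grip": 1},
  ],
)

```text
time_s: 10.0
ee_pos: [0.5575, -0.0161, 0.1655]
eef_rot: [-1.571, -0.002, 0.232]
force: [-0.0, 0.0, -1.6]
grip_width: 0.0236
```

Run:
```python
from h import *
im=imaging.camera("wrist");cv2.imwrite("pics/w4.png",im)
o=ctrl.get_obs();print(o["ee_pos"],o["eef_rot"],o["force"],o["moment"],o["time_s"])
```

```text
[ 0.5573 -0.0164  0.1649] [-1.571  -0.001   0.2313] [-0.0541 -0.3459 -1.795 ] [-0.0357  0.0347 -0.0428] 10.05
```

View pics/w4.png

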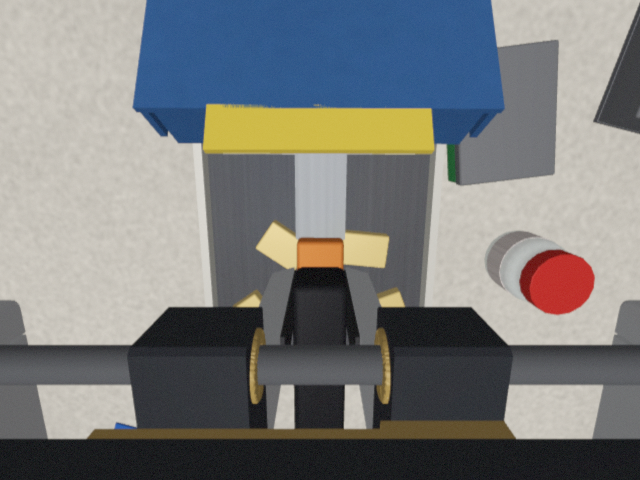

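The cover is lifting: the lip at (320,130) rests on the tongue (320,195) and the scraper hasn't shifted in the grip. Continuing the arc.

apply_moves(
  deltas=[
    {"dp": [0, -0.0085, 0.0075], "roll": 0, "grip": 1},
    {"dp": [0, -0.008, 0.008], "roll": 0, "grip": 1},
    {"dp": [0, -0.0075, 0.0085], "roll": 0, "grip": 1},
    {"dp": [0, -0.0065, 0.009], "roll": 0, "grip": 1},
    {"dp": [0, -0.0055, 0.01], "roll": 0, "grip": 1},
    {"dp": [0, -0.005, 0.01], "roll": 0, "grip": 1},
    {"dp": [0, -0.004, 0.0105], "roll": 0, "grip": 1},
    {"dp": [0, -0.003, 0.011], "roll": 0, "grip": 1},
  ],
)

```text
time_s: 11.05
ee_pos: [0.5399, 0.0566, 0.2127]
eef_rot: [-1.571, -0.0, 0.231]
force: [0.8, -0.8, -2.3]
grip_width: 0.0239
```

apply_moves(
  deltas=[
    {"dp": [0, -0.002, 0.011], "roll": 0, "grip": 1},
    {"dp": [0, -0.001, 0.0115], "roll": 0, "grip": 1},
    {"dp": [0, 0, 0.0115], "roll": 0, "grip": 1},
    {"dp": [0, 0.001, 0.0115], "roll": 0, "grip": 1},
    {"dp": [0, 0.0015, 0.011], "roll": 0, "grip": 1},
    {"dp": [0, 0.003, 0.011], "roll": 0, "grip": 1},
    {"dp": [0, 0.0035, 0.0105], "roll": 0, "grip": 1},
    {"dp": [0, 0, 0], "roll": 0, "grip": 1},
    {"dp": [0, 0, 0], "roll": 0, "grip": 1},
  ],
)

```text
time_s: 12.18
ee_pos: [0.5222, 0.1317, 0.2065]
eef_rot: [-1.571, 0.0, 0.231]
force: [-0.3, 0.9, -2.2]
grip_width: 0.0235
```

Run:
```python
from h import *
o=ctrl.get_obs();print(o["ee_pos"],W(0,85,205),o["force"],o["moment"],o["time_s"])
a=imaging.camera("wrist");b=imaging.camera("scene")[160:400,260:520]
cv2.imwrite("pics/w5.png",np.hstack([cv2.resize(a,(400,300)),cv2.resize(b,(325,300))]))
```

```text
[0.5222 0.1317 0.2065] [0.5229 0.1307 0.205 ] [-0.2929  0.9149 -2.2185] [0.0215 0.0301 0.0386] 12.175
```

View pics/w5.png

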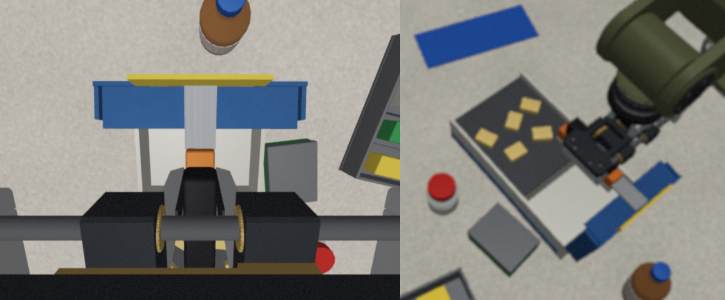

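The cover stands upright, slightly past (lip edge at (200,80) on the left), with the bin open. Retreat and turn to the wiping pose.

Run:
```python
from h import *
p,y=plan(W(0,-60,225),.231,None,1,(W(0,84,225),.231),.05,.15);
p,y=plan(W(53,-180,200),-1.34,None,1,(p,y),.05,.157);print(p,y)
```

```text
[{"dp": [0, -0, -0.048], "roll": -0, "grip": 1}, {"dp": [0, -0, -0.048], "roll": -0, "grip": 1}, {"dp": [0, -0, -0.048], "roll": -0, "grip": 1}]
[{"dp": [0.0048, 0.0023, -0.0109], "roll": 0.143, "grip": 1}, {"dp": [0.0063, 0.0023, -0.0101], "roll": 0.143, "grip": 1}, {"dp": [0.0077, 0.0023, -0.0091], "roll": 0.143, "grip": 1}, {"dp": [0.0089, 0.0023, -0.0079], "roll": 0.143, "grip": 1}, {"dp": [0.01, 0.0023, -0.0066], "roll": 0.143, "grip": 1}, {"dp": [0.0108, 0.0023, -0.0051], "roll": 0.143, "grip": 1}, {"dp": [0.0114, 0.0022, -0.0035], "roll": 0.143, "grip": 1}, {"dp": [0.0118, 0.0023, -0.0018], "roll": 0.143, "grip": 1}, {"dp": [0.0119, 0.0022, -0.0001], "roll": 0.142, "grip": 1}, {"dp": [0.0118, 0.0023, 0.0016], "roll": 0.143, "grip": 1}]
[{"dp": [0.0115, 0.0022, 0.0032], "roll": 0.142, "grip": 1}]
[ 0.6352 -0.1151  0.2   ] -1.3399999999999999
```

apply_moves(
  deltas=[
    {"dp": [0, -0.01, -0.002], "roll": 0, "grip": 1},
    {"dp": [0, -0.01, -0.012], "roll": 0, "grip": 1},
    {"dp": [0, 0, -0.04], "roll": 0, "grip": 1},
    {"dp": [0, 0, -0.045], "roll": 0, "grip": 1},
    {"dp": [0, 0, -0.045], "roll": 0, "grip": 1},
  ],
)

```text
time_s: 12.9
ee_pos: [0.5555, -0.0105, 0.2274]
eef_rot: [-1.571, -0.001, 0.231]
force: [0.7, 0.3, -1.7]
grip_width: 0.0239
```

apply_moves(
  deltas=[
    {"dp": [0.005, 0.0025, -0.011], "roll": 0.143, "grip": 1},
    {"dp": [0.0065, 0.0025, -0.01], "roll": 0.143, "grip": 1},
    {"dp": [0.0075, 0.0025, -0.009], "roll": 0.143, "grip": 1},
    {"dp": [0.009, 0.0025, -0.008], "roll": 0.143, "grip": 1},
    {"dp": [0.01, 0.0025, -0.0065], "roll": 0.143, "grip": 1},
    {"dp": [0.011, 0.0025, -0.005], "roll": 0.143, "grip": 1},
    {"dp": [0.0115, 0.0025, -0.0035], "roll": 0.143, "grip": 1},
    {"dp": [0.012, 0.0025, -0.002], "roll": 0.143, "grip": 1},
    {"dp": [0.012, 0.0025, 0], "roll": 0.142, "grip": 1},
    {"dp": [0.012, 0.0025, 0.0015], "roll": 0.143, "grip": 1},
  ],
)

```text
time_s: 14.15
ee_pos: [0.6281, -0.1053, 0.2022]
eef_rot: [-1.57, -0.001, -1.203]
force: [-0.1, -0.1, -1.1]
grip_width: 0.0238
```

apply_moves(
  deltas=[
    {"dp": [0.0115, 0, 0.003], "roll": 0.142, "grip": 1},
    {"dp": [0, 0, 0], "roll": 0, "grip": 1},
    {"dp": [0, 0, 0], "roll": 0, "grip": 1},
    {"dp": [0, 0, 0], "roll": 0, "grip": 1},
  ],
)

```text
time_s: 14.65
ee_pos: [0.6347, -0.1134, 0.2018]
eef_rot: [-1.571, -0.0, -1.338]
force: [-0.3, -0.5, -1.7]
grip_width: 0.0238
```

Run:
```python
from h import *
o=ctrl.get_obs();p=o["ee_pos"];print(p,o["eef_rot"],1e3*(p[:2]-O)@X,1e3*(p[:2]-O)@Y,o["time_s"])
cv2.imwrite("pics/t2.png",imaging.camera("top"))
plan(W(53,-182,125),-1.34,None,1)
```

```text
[ 0.6347 -0.1134  0.2018] [-1.5706 -0.0001 -1.3379] 52.883234073467705 -178.20398597613683 14.65
[{"dp": [0.0019, 0.0384, 0], "roll": 0.001, "grip": 1}, {"dp": [0.0019, 0.0383, 0.0001], "roll": 0.001, "grip": 1}]
```

apply_moves(
  deltas=[
    {"dp": [0.002, 0.04, 0], "roll": 0.001, "grip": 1},
    {"dp": [0.002, 0.04, 0], "roll": 0.001, "grip": 1},
    {"dp": [0, 0.02, 0], "roll": 0, "grip": 1},
    {"dp": [0, 0.0075, 0], "roll": 0, "grip": 1},
    {"dp": [0, 0, 0], "roll": 0, "grip": 1},
    {"dp": [0, 0, 0], "roll": 0, "grip": 1},
  ],
)

```text
time_s: 15.45
ee_pos: [0.6364, -0.1175, 0.0954]
eef_rot: [-1.569, -0.001, -1.342]
force: [-0.6, 0.4, -1.0]
grip_width: 0.0237
```

Run:
```python
from h import *
o=ctrl.get_obs();p=o["ee_pos"];print(p,o["eef_rot"],1e3*(p[:2]-O)@X,1e3*(p[:2]-O)@Y,o["force"])
```

```text
[ 0.6364 -0.1175  0.0954] [-1.5689 -0.001  -1.3418] 53.570207345616176 -182.64592051266467 [-0.6418  0.4371 -0.9515]
```

apply_moves(
  deltas=[
    {"dp": [-0.006, 0.0015, 0], "roll": 0, "grip": 1},
    {"dp": [-0.014, 0, 0], "roll": 0, "grip": 1},
    {"dp": [-0.014, 0, 0], "roll": 0, "grip": 1},
    {"dp": [-0.014, 0, 0], "roll": 0, "grip": 1},
    {"dp": [-0.014, 0, 0], "roll": 0, "grip": 1},
    {"dp": [-0.014, 0, 0], "roll": 0, "grip": 1},
    {"dp": [-0.014, 0, 0], "roll": 0, "grip": 1},
  ],
)

```text
time_s: 16.32
ee_pos: [0.6151, -0.0288, 0.0925]
eef_rot: [-1.571, -0.0, -1.342]
force: [0.0, -0.7, -0.8]
grip_width: 0.0236
```

apply_moves(
  deltas=[
    {"dp": [-0.014, 0, 0], "roll": 0, "grip": 1},
    {"dp": [-0.014, 0, 0], "roll": 0, "grip": 1},
    {"dp": [-0.014, 0, 0], "roll": 0, "grip": 1},
    {"dp": [-0.014, 0, 0], "roll": 0, "grip": 1},
    {"dp": [-0.014, 0, 0], "roll": 0, "grip": 1},
    {"dp": [-0.014, 0, 0], "roll": 0, "grip": 1},
    {"dp": [-0.014, 0, 0], "roll": 0, "grip": 1},
    {"dp": [0, 0, 0], "roll": 0, "grip": 1},
    {"dp": [0, 0, 0], "roll": 0, "grip": 1},
  ],
)

```text
time_s: 17.45
ee_pos: [0.5931, 0.0655, 0.0924]
eef_rot: [-1.571, -0.0, -1.342]
force: [0.3, -0.1, -1.1]
grip_width: 0.0238
```

Run:
```python
from h import *
o=ctrl.get_obs();p=o["ee_pos"];print(p,o["eef_rot"],1e3*(p[:2]-O)@X,1e3*(p[:2]-O)@Y,o["force"])
a=imaging.camera("wrist");b=imaging.camera("scene")[160:400,260:520]
cv2.imwrite("pics/w6.png",np.hstack([cv2.resize(a,(400,300)),cv2.resize(b,(325,300))]))
```

```text
[0.5931 0.0655 0.0924] [-1.5709 -0.     -1.342 ] 53.353176507343996 5.4114928506339135 [ 0.3269 -0.1028 -1.101 ]
```

View pics/w6.png

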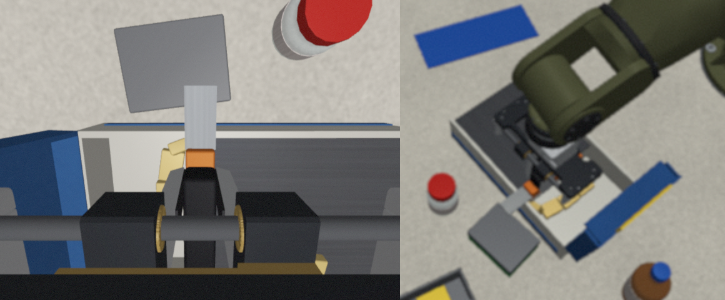

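The first pass dropped chips into the bin ((175,155) in the wrist view), the cover stays open, and at least one chip remains at the robot side (320,265). I go back for the second pass on the other side.

apply_moves(
  deltas=[
    {"dp": [0, -0.02, 0], "roll": 0, "grip": 1},
    {"dp": [0, -0.04, 0], "roll": 0, "grip": 1},
    {"dp": [0.04, -0.02, -0.01], "roll": 0, "grip": 1},
    {"dp": [0.04, 0, -0.01], "roll": 0, "grip": 1},
    {"dp": [0.04, 0, -0.01], "roll": 0, "grip": 1},
    {"dp": [0.04, 0, -0.01], "roll": 0, "grip": 1},
    {"dp": [0.028, 0, -0.0005], "roll": 0, "grip": 1},
    {"dp": [0, 0, 0], "roll": 0, "grip": 1},
    {"dp": [0, 0, 0], "roll": 0, "grip": 1},
  ],
)

```text
time_s: 18.68
ee_pos: [0.5961, -0.1263, 0.1723]
eef_rot: [-1.571, 0.0, -1.342]
force: [0.1, 1.5, -1.7]
grip_width: 0.0238
```

Run:
```python
from h import *
o=ctrl.get_obs();p=o["ee_pos"];print(p,o["eef_rot"],1e3*(p[:2]-O)@X,1e3*(p[:2]-O)@Y,o["force"],o["time_s"])
i=imaging.camera_info("top");b=imaging.camera("top");K,T=i["K"],i["world_from_camera"]
for r in blobs(b,(15,60,100),(30,200,255),.062,K,T,(200,220,345,330),6):print(r,1e3*(r[0]-O)@X,1e3*(r[0]-O)@Y)
a=imaging.camera("wrist")
cv2.imwrite("pics/w7.png",np.hstack([cv2.resize(a,(400,300)),cv2.resize(b[215:335,195:345],(375,300),interpolation=2)]))
```

```text
[ 0.5961 -0.1263  0.1723] [-1.571   0.0003 -1.3422] 12.423336269159583 -181.9394272509024 [ 0.1228  1.5255 -1.6542] 18.675
(array([0.5517, 0.0819], dtype=float32), [138, 36], 0.066, array([246.4426, 271.    ])) 16.86809118120739 30.887924845126065
```

View pics/w7.png

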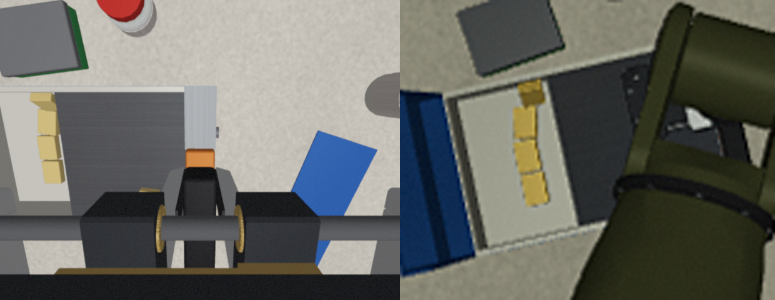

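Four chips lie in the bin (right panel, (530,92) to (535,188)); one is left on the plate at wrist (148,190). Second pass.

apply_moves(
  deltas=[
    {"dp": [0, 0.035, 0], "roll": 0, "grip": 1},
    {"dp": [0, 0.03, 0], "roll": 0, "grip": 1},
    {"dp": [0, 0.0145, 0], "roll": 0, "grip": 1},
    {"dp": [0, 0, 0], "roll": 0, "grip": 1},
    {"dp": [-0.006, 0, 0], "roll": 0, "grip": 1},
    {"dp": [-0.014, 0, 0], "roll": 0, "grip": 1},
    {"dp": [-0.014, 0, 0], "roll": 0, "grip": 1},
    {"dp": [-0.014, 0, 0], "roll": 0, "grip": 1},
    {"dp": [-0.014, 0, 0], "roll": 0, "grip": 1},
    {"dp": [-0.014, 0, 0], "roll": 0, "grip": 1},
  ],
)

```text
time_s: 20.02
ee_pos: [0.5788, -0.0516, 0.093]
eef_rot: [-1.571, -0.0, -1.342]
force: [0.6, -0.4, -1.1]
grip_width: 0.0234
```

apply_moves(
  deltas=[
    {"dp": [-0.014, 0, 0], "roll": 0, "grip": 1},
    {"dp": [-0.014, 0, 0], "roll": 0, "grip": 1},
    {"dp": [-0.014, 0, 0], "roll": 0, "grip": 1},
    {"dp": [-0.014, 0, 0], "roll": 0, "grip": 1},
    {"dp": [-0.014, 0, 0], "roll": 0, "grip": 1},
    {"dp": [-0.014, 0, 0], "roll": 0, "grip": 1},
    {"dp": [-0.014, 0, 0], "roll": 0, "grip": 1},
    {"dp": [-0.014, 0, 0], "roll": 0, "grip": 1},
    {"dp": [0, 0, 0], "roll": 0, "grip": 1},
    {"dp": [0, 0, 0], "roll": 0, "grip": 1},
  ],
)

```text
time_s: 21.28
ee_pos: [0.5537, 0.0563, 0.093]
eef_rot: [-1.571, -0.0, -1.342]
force: [0.1, 0.3, -2.2]
grip_width: 0.0238
```

apply_moves(
  deltas=[
    {"dp": [0, -0.02, 0], "roll": 0, "grip": 1},
    {"dp": [0, -0.04, 0], "roll": 0, "grip": 1},
    {"dp": [0.04, -0.02, 0], "roll": 0, "grip": 1},
    {"dp": [0.05, -0.03, 0], "roll": 0, "grip": 1},
    {"dp": [0.05, -0.02, 0], "roll": 0, "grip": 1},
    {"dp": [0.05, 0, 0], "roll": 0, "grip": 1},
    {"dp": [0.05, 0, 0], "roll": 0, "grip": 1},
    {"dp": [0.05, 0, 0], "roll": 0, "grip": 1},
    {"dp": [0, 0, 0], "roll": 0, "grip": 1},
    {"dp": [0, 0, 0], "roll": 0, "grip": 1},
  ],
)

```text
time_s: 22.52
ee_pos: [0.6192, -0.226, 0.2226]
eef_rot: [-1.571, 0.0, -1.343]
force: [-0.5, 0.4, -1.2]
grip_width: 0.0237
```

Run:
```python
from h import *
o=ctrl.get_obs();p=o["ee_pos"];print(p,o["eef_rot"],1e3*(p[:2]-O)@X,1e3*(p[:2]-O)@Y,o["force"],o["time_s"])
b=imaging.camera("top")
a=imaging.camera("wrist")
cv2.imwrite("pics/w8.png",np.hstack([cv2.resize(a,(400,300)),cv2.resize(b[215:335,195:345],(375,300),interpolation=2)]))
# placing: mat centre (.5201,-.3354) yaw -.08; TCP 34.3 mm along scraper x
s=-.08
tgt=np.r_[np.array([.5201,-.3354])+.0343*np.array([np.cos(s),np.sin(s)]),.18];print(tgt)
plan(tgt,s-np.pi/2,None,1,None,.045)
```

```text
[ 0.6192 -0.226   0.2226] [-1.5712  0.0005 -1.3426] 12.032454113966523 -284.2857091416247 [-0.5042  0.4207 -1.2311] 22.525
[ 0.5543 -0.3381  0.18  ]
[{"dp": [0.0238, 0.0108, -0.0223], "roll": 0.077, "grip": 1}, {"dp": [0.0255, 0.0108, -0.0204], "roll": 0.078, "grip": 1}, {"dp": [0.0269, 0.0108, -0.0183], "roll": 0.077, "grip": 1}, {"dp": [0.0283, 0.0108, -0.0162], "roll": 0.078, "grip": 1}]
```

View pics/w8.png

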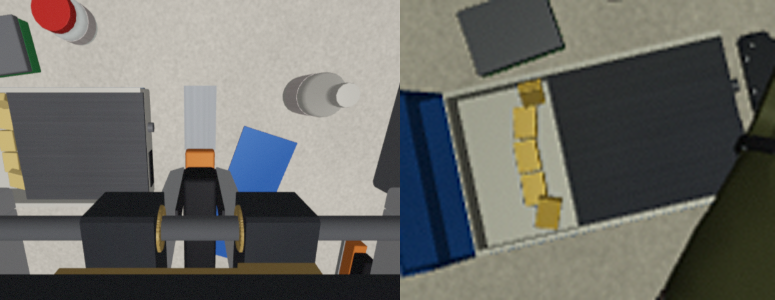

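All five chips are in the bin (right panel (530,92), (525,122), (527,155), (533,188), (548,212)) and the plate is clear. Placing the scraper.

apply_moves(
  deltas=[
    {"dp": [0.024, 0.011, -0.022], "roll": 0.077, "grip": 1},
    {"dp": [0.0255, 0.011, -0.0205], "roll": 0.078, "grip": 1},
    {"dp": [0.027, 0.011, -0.0185], "roll": 0.077, "grip": 1},
    {"dp": [0.0285, 0.011, -0.016], "roll": 0.078, "grip": 1},
    {"dp": [0, 0.04, 0], "roll": 0, "grip": 1},
    {"dp": [0, 0.04, 0], "roll": 0, "grip": 1},
    {"dp": [0, 0, 0], "roll": 0, "grip": 1},
    {"dp": [0, 0, 0], "roll": 0, "grip": 1},
    {"dp": [0, 0, 0], "roll": 0, "grip": 1},
  ],
)

```text
time_s: 23.75
ee_pos: [0.5553, -0.3396, 0.1012]
eef_rot: [-1.568, -0.002, -1.652]
force: [-0.7, -0.5, -0.7]
grip_width: 0.0236
```

Run:
```python
from h import *
o=ctrl.get_obs();print(o["ee_pos"],o["eef_rot"],o["force"],o["time_s"])
plan([.5543,-.3381,.0465],-.08-np.pi/2,None,1,None,.02)
```

```text
[ 0.5553 -0.3396  0.1012] [-1.5681 -0.0016 -1.6515] [-0.668  -0.4834 -0.6976] 23.75
[{"dp": [-0.0005, 0.0182, -0.0004], "roll": -0, "grip": 1}, {"dp": [-0.0004, 0.0182, -0.0004], "roll": -0, "grip": 1}, {"dp": [-0.0005, 0.0183, -0.0003], "roll": -0.001, "grip": 1}]
```

apply_moves(
  deltas=[
    {"dp": [-0.0005, 0.02, -0.0005], "roll": 0, "grip": 1},
    {"dp": [-0.0005, 0.02, -0.0005], "roll": 0, "grip": 1},
    {"dp": [0, 0.01, 0], "roll": 0, "grip": 1},
    {"dp": [0, 0.0035, 0], "roll": 0, "grip": 1},
    {"dp": [0, 0, 0], "roll": 0, "grip": 1},
    {"dp": [0, 0, 0], "roll": 0, "grip": 1},
  ],
)

```text
time_s: 24.5
ee_pos: [0.5538, -0.3385, 0.046]
eef_rot: [-1.57, -0.001, -1.652]
force: [-0.2, -0.7, -1.1]
grip_width: 0.0233
```

Down to 46.0 mm, against 45.5 mm at the grasp, so it is practically in contact. One tiny step more, then open and leave.

apply_moves(
  deltas=[
    {"dp": [0, 0.0005, 0], "roll": 0, "grip": 1},
    {"dp": [0, 0, 0], "roll": 0, "grip": 1},
    {"dp": [0, 0, 0], "roll": 0, "grip": -0.3},
    {"dp": [0, 0, 0], "roll": 0, "grip": -0.3},
    {"dp": [0, 0, 0], "roll": 0, "grip": -0.3},
    {"dp": [0, 0, 0], "roll": 0, "grip": -0.3},
    {"dp": [0, 0, 0], "roll": 0, "grip": -0.3},
    {"dp": [0, 0, 0], "roll": 0, "grip": -0.3},
  ],
)

```text
time_s: 25.5
ee_pos: [0.5536, -0.3383, 0.045]
eef_rot: [-1.571, -0.0, -1.652]
force: [1.4, 0.6, 0.3]
grip_width: 0.0612
```

apply_moves(
  deltas=[
    {"dp": [0, -0.02, 0], "roll": 0, "grip": -0.3},
    {"dp": [0, -0.04, 0], "roll": 0, "grip": -0.3},
    {"dp": [0, -0.05, 0], "roll": 0, "grip": -0.3},
    {"dp": [0, -0.05, 0], "roll": 0, "grip": -0.3},
    {"dp": [0, 0, -0.04], "roll": 0, "grip": -0.3},
    {"dp": [0, 0, -0.05], "roll": 0, "grip": -0.3},
    {"dp": [0, 0, -0.05], "roll": 0, "grip": -0.3},
    {"dp": [0, 0, 0], "roll": 0, "grip": -0.3},
    {"dp": [0, 0, 0], "roll": 0, "grip": -0.3},
  ],
)

```text
time_s: 26.62
ee_pos: [0.4146, -0.3273, 0.2063]
eef_rot: [-1.569, -0.001, -1.652]
force: [-0.9, -0.2, 0.7]
grip_width: 0.0611
```

Run:
```python
from h import *
o=ctrl.get_obs();print(o["ee_pos"],o["grip_width"],o["force"],o["time_s"])
i=imaging.camera_info("wrist");im=imaging.camera("wrist");K,T=i["K"],i["world_from_camera"]
for n,lo,hi,z in(("grip",(0,0,0),(179,255,45),.067),("mat",(100,150,40),(125,255,255),.003)):
    for b in blobs(im,lo,hi,z,K,T,amin=300):print(n,*b)
s=imaging.camera("scene")[100:420,180:520]
cv2.imwrite("pics/end.png",np.hstack([cv2.resize(im,(400,300)),cv2.resize(s,(319,300))]))
```

```text
[ 0.4146 -0.3273  0.2063] 0.06109336603627338 [-0.8855 -0.1601  0.7418] 26.625
grip [ 0.2598 -0.5304] [176, 130] 1.488 [527.1254 369.4396]
grip [ 0.2462 -0.3139] [667, 192] 1.488 [274.2063 429.9195]
grip [ 0.3375 -0.3216] [286, 81] 1.488 [319.8255 335.465 ]
grip [ 0.4335 -0.5559] [96, 38] 0.196 [586.1678 183.8287]
grip [ 0.5405 -0.1776] [57, 10] 0.23 [119.5096  92.2484]
grip [ 0.5169 -0.3354] [93, 22] 3.053 [318.8185 103.5856]
mat [ 0.5028 -0.3343] [227, 99] 3.061 [319.0029 113.068 ]
```

View pics/end.png

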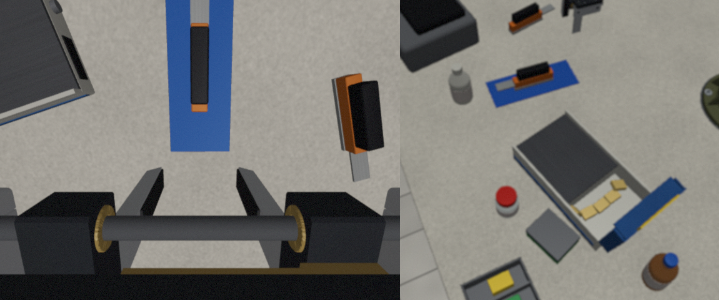

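The scraper stands upright and centred on the mat (200,65), the cover is upright (640,210), the chips are in the bin and the bystanders are in place. Handing in.

```bash
python3 -c "
from station import ctrl;print(ctrl.hand_in())"
```

```text
the job is handed in; nothing more can be done
None
```

The job is done and handed in at about 26.7 s of robot time; no verdict was reported. I picked the scraper off its mat, levered the blue cover up with the tongue under the lip, and wiped the chips into the bin in two passes. I then stood the scraper back on the mat.

What the last checks showed:
- **Cover:** still wide open, upright or slightly past. I planned for about 1.74 rad but did not measure the angle.
- **Chips:** all five are in the bin and the plate is clear. One chip looks tilted against the bin side, but it is inside.
- **Scraper:** upright on the mat, about 3 mm from its centre and within 0.01 rad of the mat's direction. Released, with the gripper clear.
- **Bystanders:** the bottles, jar and slide box look to be where they started. I judged this by eye from the final picture.
- **Forces:** readings after each move stayed below about 3 N.

No check failed or disagreed.

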